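# Post the music movement through the sprung flap

## Robot

A 6-joint arm with a two-finger parallel gripper is mounted at the origin on the work surface. World frame = base frame: x ahead of the robot, y to its left, z up, the work surface at z = 0. Lengths are in mm, angles in rad, forces in N, time in s.
With the tool pointing down it reaches from about 400 to 925 mm from the base axis. Payload 12.5 kg.
Tool frame: the origin (TCP) lies on the front face of the gripper's body, between the roots of the fingers; the fingertips stand 78 mm ahead of it and the grasp point (between the pads) lies 59 mm ahead of it (env.nose_length is the distance from the TCP to the fingertips, in mm); z points along the fingers, y is the line along which they close (so a half turn about z gives the same grasp; the last joint's range is limited). The gripper opens to 95 mm and grips with 3 to 60 N. Pads are 20 mm wide; open, the fingers measure 119 mm over their backs; the gripper's body (75 mm by 180 mm) begins 59 mm behind the grasp point.
Start: joints at [1.136, 0.491, 1.559, -0, 1.092, -0.106], TCP at [201.798, 591.537, 292.261] pointing down, gripper open.
Joint ranges: [-3.1, 3.1], [-0.84, 2.19], [0.05, 2.79], [-1.13, 4.28], [0.06, 2.93], [-2.69, 2.69]. Speed limits (rad/s): [2.22, 2.22, 2.79, 3.14, 3.14, 3.14].

## Interface

Orientations are given as [roll, pitch, yaw] about the fixed x, y, z axes, in that order (R = Rz(yaw) Ry(pitch) Rx(roll)).
In Python, from cell import env gives the robot as it stands.
- The arm moves only by the tool jog_arm, never from a script. Its argument "motion" is a list of rows, each a list of 7 numbers: the turn, a rotation vector about the tool's x, y, z in degrees, then the shift along the tool's x, y, z in mm, then the finger opening in mm, from 0 to 95.1. In form: [[wx, wy, wz, x, y, z, hand], ...]. A call has 1 to 10 rows; each row shifts and turns the commanded pose from where the row before left it, along the tool's axes as they then stand; what a row does not reach is not made up. A row lasts 1/8 s, in which the tool goes at most 62.5 mm and 10.7 degrees, less where a joint would pass 70% of its speed; a pose out of reach is approached as far as the arm can. A call is refused whole if a number of a shift passes 62.5 or a number of a turn 10.7, either way. A call with a gripper value outside its range is refused whole. The fingers move at their own pace and stop on an object; the grip force is fixed at half the most. Time passes only in rows, so rows that do not move let the fingers close. It gives the time, the measured TCP pose, the force, the opening and the grip force at its end, in the units of the state.
- env.state(): the state, without advancing time (a new reading comes with each control period).
- env.read_camera(name): name is "scene" or "top" or "wrist"; returns a dict with "color" (384x512x3 uint8, red, green, blue), "z_map" (384x512 float32, mm along the optical axis (not along the pixel's ray), 0 where there is no reading), "camera_matrix" (3x3 intrinsics, pixels), "world_to_cam" (4x4, takes a point from world to camera coordinates). Camera axes: x right, y up, looking along -z (the intrinsics and any distortion apply to the point x, -y, -z); pixel columns grow to the right and rows downward; lengths in mm; the calibration is good to about 2 mm. A picture is of the moment at which its call begins.
- env.job_done(): hands the job in; it is judged then, once.
Trained networks look in the newest picture that a camera, given by its name, has taken for a name from the list of things; names that differ only in an ending like _2 or _b are one class to them, and where a whole thing is asked for, a point or a joint stands for the part that bears it (a point fixed in the world has none). Each returns a list of dicts, best first, with "score" (0 to 1); they miss things now and then, are a little off and sometimes report something else, mostly with a low value. They report only what shows in the picture. A call takes as long as a camera call. They do not tell look-alikes from the thing itself.
- env.recognise(camera, thing): "location" ([column, row] in pixels, amid what is visible of it).
The state is a dict: "t": time; "joints": joint angles; "qvel": joint speeds; "tau": joint torques, N m; "eef_pos": TCP position; "tcp_rot": TCP orientation; "ft_force": force on the tool from outside, world axes, zero at the start; "moment": the same for the moment, N m; "opening": opening from 0.0 (shut) to 1.0 (fully open); "grip_force": force on a finger pad.
Only numpy, scipy, OpenCV 4.12 (cv2) and the standard library are available. Lean on these libraries where they do the work, as an engineer would, in place of code of your own. Each camera call takes 0.05 s, during which the arm holds its last target. There are 200 camera calls.

## Task

Push the silver music movement off the teak loading step and in through the sprung brass flap of the glass drop case, so that it slides right down inside and the flap snaps shut behind it. Leave the snuff-box case, the bench block and the screwdriver where they lie.

Things in the scene. Friction and masses are not known exactly. Their poses are not given: they have to be found in the camera images.
- drop_case: Fixed case. Origin on the table top below the middle of the mouth's outer face; x points into the case (the way to push, away from the robot), y left, z up; yaw varies. In front a solid teak loading step (see point step); behind, x = 0 to 156 mm, a closed clear-walled housing 102 mm wide, 109 mm high with its brass trim. Its teak front wall, 6 mm thick, has the only opening.
- step (a point): Middle of the loading step's flat top (x = -90 mm, z = 60 mm in the case's frame, same axes). The step is 200 mm wide and runs from case x = -180 mm to the chute's edge at -14 mm, without rims. Two brass guide strips 10 mm high on it flare from the mouth's edges (inner faces 70 mm apart) to 105 mm apart at case x = -38 mm.
- mouth (a point): Middle of the mouth's lower edge, on the outer face, 60 mm above the table; case axes. Mouth 72 mm wide, 36 mm high; the lintel stands 96 to 106 mm above the table. Once an item's rear end is pushed past the step's edge to near the outer face (last 6 mm), it slides on by itself; fingers pointing down can go no farther than that face.
- floor (a point): Middle of the slippery metal floor inside (case x = 84 mm, z = 20 mm). The chute starts at case x = -14 mm, level with the step's top: a steep lip falls at 38 degrees to x = 18 mm, z = 35 mm; from there the floor, 88 mm wide, slopes down at 13 degrees to the end wall at x = 150 mm, z = 4 mm, where the item comes to rest.
- flap (a joint): Angle (rad) of the brass flap that closes the mouth from inside: 80 mm wide, 46 mm high, 3 mm thick, hinged along its top edge 96 mm above the table, 12 mm behind the outer face. 0 = shut; it swings inward only, to 1.35, against a light spring (about 0.1 to 0.5 N at its lower edge) that shuts it again.
- movement: Loose silver pocket music movement: a flat closed case 64 mm (x) by 46 mm (y) by 18 mm high, a brass cylinder and a comb showing in its top; 0.17 to 0.3 kg. Origin in the middle of its underside, z up. Starts on the loading step, short side towards the mouth, off the mouth's middle by up to 40 mm and turned by up to 25 degrees.
- snuff_case: Bystander: loose black lacquered snuff-box case with a thin brass seam, 85 x 55 x 22 mm, lying on the table to the right of the drop case. Origin in the middle of its underside.
- bench_block: Bystander: loose square steel bench block, 65 x 65 x 25 mm, lying on the table to the left of the drop case. Origin in the middle of its underside.
- screwdriver: Bystander: loose black-handled screwdriver, 160 mm long, lying on the table to the left of the loading step, along its x axis with the handle to -x.
Things that resemble listed ones, but are neither listed nor needed, are in the scene too. What is shaped like the movement but brown, orange or red is not meant.

How it is judged (in metres and radians):
At the end, for the whole second after the job is handed in: The movement lies at rest inside the glass housing, its origin at least 60 mm behind the mouth's outer face and below 40 mm in height, and the flap is shut (within 0.06 rad). The three bystanders were never shifted by more than 30 mm (x of movement in the frame of drop_case between 0.06 and 0.15 m and y of movement in the frame of drop_case between -0.044 and 0.044 m and z of movement in the frame of drop_case below 0.04 m and value of joint flap below 0.06 rad and linear speed of movement below 0.02 m/s); the robot touches nothing.
It fails at once if the snuff-box case is shifted by more than 30 mm (distance of snuff_case from where it was at the start of the episode above 0.03 m).
It fails at once if the bench block is shifted by more than 30 mm (distance of bench_block from where it was at the start of the episode above 0.03 m).
It fails at once if the screwdriver is shifted by more than 30 mm (distance of screwdriver from where it was at the start of the episode above 0.03 m).
It also fails if it takes over 45 s, if anything falls off the work surface, if the arm or the gripper's body presses on something with over 40 N, if the wrist force passes 120 N, or if a joint passes its speed limit or range.

## Working session

There is one attempt and no reset: what is moved stays moved. The work goes in short steps, Python scripts to look and compute and a tool call to move; the robot and the scene stay as the last step left them, time stands still between calls to the robot, and variables do not carry over. Pictures are saved under pics/ and viewed, at most 10 in all, crops included, and the job is handed in when it is done.

Besides the shell and the picture viewer there is one more tool, called after "Call:" by a JSON object that holds its "op" and its "data", one argument or row to a line. jog_arm: Moves the arm, as the interface text tells. Its arguments: {"type":"object","properties":{"motion":{"type":"array"}},"required":["motion"]}

```bash
mkdir -p pics
cat > h.py <<'E'
import numpy as np, cv2
from cell import env
def px2w(c,u,v,z=None):
    """pixel -> world; z: known world height (ray-plane) else depth map"""
    K=np.array(c["camera_matrix"]);T=np.linalg.inv(np.array(c["world_to_cam"]))
    d=np.array([(u-K[0,2])/K[0,0],-(v-K[1,2])/K[1,1],-1])
    if z is None: s=c["z_map"][int(round(v)),int(round(u))]
    else: s=(z-T[2,3])/(T[:3,:3]@d)[2]
    return T[:3,:3]@(d*s)+T[:3,3]
def save(c,n,crop=None,k=1):
    im=c["color"][...,::-1]
    if crop: im=im[crop[1]:crop[3],crop[0]:crop[2]]
    cv2.imwrite("pics/"+n,cv2.resize(im,None,fx=k,fy=k,interpolation=cv2.INTER_CUBIC))
E
python3 - <<'E'
from h import *
np.set_printoptions(precision=1,suppress=True)
c=env.read_camera("top");save(c,"top.png",k=1.5)
for n in ["movement","drop_case","step","mouth","snuff_case","bench_block","screwdriver"]:
    for r in env.recognise("top",n)[:4]:
        print(n,round(r["score"],2),r["location"],px2w(c,*r["location"]))
c=env.read_camera("scene");save(c,"scene.png",k=1.5)
for r in env.recognise("scene","movement")[:4]: print(r["score"],r["location"],px2w(c,*r["location"]))
print(env.state())
E
```

```text
movement 0.93 [337.1, 282.8] [ 327.9 -185.6   17. ]
movement 0.89 [293.3, 202.4] [526.4 -65.8  76.5]
movement 0.81 [228.9, 266.5] [362.9  92.5  21.3]
movement 0.67 [284.5, 277.4] [338.5 -50.6  18.4]
drop_case 0.95 [292.1, 187.2] [565.9 -63.3  65.1]
step 0.95 [292.0, 184.4] [573.2 -63.   63.7]
snuff_case 0.91 [367.5, 181.5] [ 590.9 -263.7   23.3]
bench_block 0.72 [223.5, 141.3] [689.7 116.5  22.8]
bench_block 0.29 [294.0, 201.7] [528.2 -67.6  76.5]
screwdriver 0.67 [230.5, 212.0] [502.7  92.4  24.1]
0.96 [173.5, 180.5] [ 477.2 -234.1   16.2]
0.89 [225.6, 193.2] [543.1 -60.   76.5]
0.71 [265.1, 171.1] [364.4 -46.1  19.2]
0.66 [320.3, 188.3] [376.4  95.6  15.8]
{'t': 0.5, 'joints': array([ 1.1,  0.5,  1.6,  0. ,  1.1, -0.1]), 'qvel': array([-0., -0.,  0.,  0.,  0.,  0.]), 'tau': array([ -0. , -61.2, -25.8,   0.1,   0. ,   0. ]), 'eef_pos': array([201.8, 591.5, 292.2]), 'tcp_rot': array([ 3.1, -0. ,  2.8]), 'ft_force': array([ 0.2, -0.7, -0.1]), 'moment': array([ 0., -0.,  0.]), 'grip_force': 0.0, 'opening': 0.9960249739413479}
```

View pics/top.png

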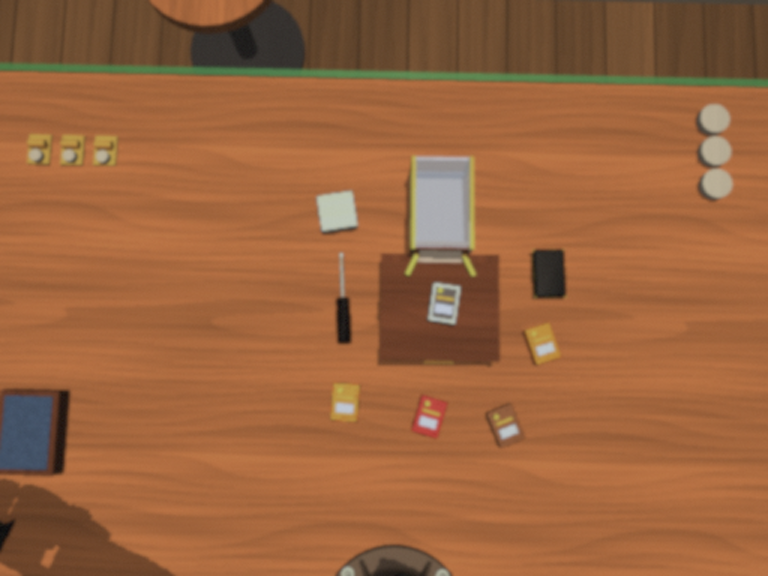

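View pics/scene.png

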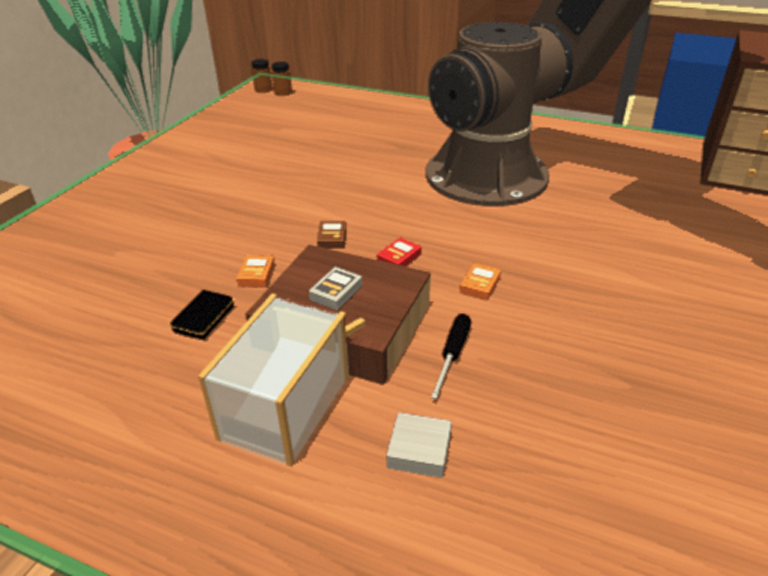

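Run:
```python
from h import *
c=env.read_camera("top");save(c,"crop.png",(230,90,360,250),3.7)
# top-face mask of things at 70..84 height near step; points in world
K=c["camera_matrix"];T=np.linalg.inv(c["world_to_cam"])
v,u=np.mgrid[0:384,0:512];z=c["z_map"]
P=np.stack([(u-K[0,2])/K[0,0]*z,-(v-K[1,2])/K[1,1]*z,-z],-1)@T[:3,:3].T+T[:3,3]
m=(P[...,2]>74)&(P[...,2]<81)&(abs(u-293)<30)&(abs(v-202)<25)&(z>0)
n,l,s,ce=cv2.connectedComponentsWithStats(m.astype(np.uint8))
for i in range(1,n):
    if s[i,4]>60: print("mov?",s[i],cv2.minAreaRect(P[l==i][:,:2].astype(np.float32)))
m=(P[...,2]>57)&(P[...,2]<64)&(abs(u-293)<70)&(abs(v-195)<60)&(z>0)
n,l,s,ce=cv2.connectedComponentsWithStats(m.astype(np.uint8))
for i in range(1,n):
    if s[i,4]>150: print("step?",s[i],cv2.minAreaRect(P[l==i][:,:2].astype(np.float32)))
```

```text
mov? [286 189  21  27 405] ((527.601806640625, -72.90926361083984), (45.99311065673828, 63.808921813964844), 83.13236236572266)
step? [ 254  169   80   72 4383] ((523.7685546875, -67.70335388183594), (180.1765594482422, 199.0457763671875), 1.3252183198928833)
```

View pics/crop.png

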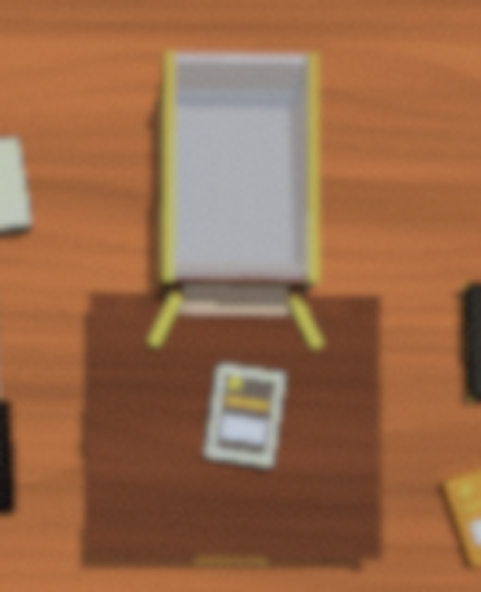

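The silver case on the step, at (295,202) in the top image, is the only silver one. The look-alikes are red (287,277), orange (230,268) and (361,229), and brown (337,283). The crop confirms it, with its cylinder and comb visible. It sits at about case (-86, -5) mm and is turned about -8° relative to the case (case yaw ≈ 1.3°). I'll push with the fingers partly open, about 40 mm wide overall, and aligned with the case.

Call:
{"op": "jog_arm", "data": {
  "motion": [
    [0,0,-10,0,0,0,18],
    [0,0,-10,0,0,0,18]
  ]
}}

```text
t: 0.8
eef_pos: [201.8, 591.5, 292.3]
tcp_rot: [3.141, 0.0, -3.116]
ft_force: [-0.1, 0.4, 0.1]
opening: 0.843
grip_force: 0.0
```

Call:
{"op": "jog_arm", "data": {
  "motion": [
    [0,0,0,-35,-35,0,18],
    [0,0,0,-35,-45,0,18],
    [0,0,0,-35,-45,0,18],
    [0,0,0,-35,-45,0,18],
    [0,0,0,-35,-45,0,18],
    [0,0,0,-35,-45,0,18],
    [0,0,0,-35,-45,0,18],
    [0,0,0,0,-50,0,18],
    [0,0,0,0,-50,0,18],
    [0,0,0,0,-50,0,18]
  ]
}}

```text
t: 2.05
eef_pos: [455.9, 140.0, 292.4]
tcp_rot: [3.141, 0.0, -3.121]
ft_force: [0.3, 0.1, 0.2]
opening: 0.193
grip_force: 0.0
```

Call:
{"op": "jog_arm", "data": {
  "motion": [
    [0,0,0,0,-54,0,18],
    [0,0,0,0,-54,0,18],
    [0,0,0,0,-54,0,18],
    [0,0,0,-4,-52,0,18],
    [0,0,0,0,0,40,18],
    [0,0,0,0,0,40,18],
    [0,0,0,0,0,40,18],
    [0,0,0,0,0,0,18]
  ]
}}

```text
t: 3.05
eef_pos: [463.6, -72.1, 170.6]
tcp_rot: [3.14, -0.004, -3.121]
ft_force: [0.5, -0.2, 0.5]
opening: 0.188
grip_force: 0.0
```

Run:
```python
from h import *
s=env.state();print(s["eef_pos"],s["tcp_rot"])
c=env.read_camera("wrist");save(c,"wrist.png",k=1.2)
K=c["camera_matrix"];T=np.linalg.inv(c["world_to_cam"])
v,u=np.mgrid[0:384,0:512];z=c["z_map"]
P=np.stack([(u-K[0,2])/K[0,0]*z,-(v-K[1,2])/K[1,1]*z,-z],-1)@T[:3,:3].T+T[:3,3]
m=(P[...,2]>74)&(P[...,2]<81)&(z>0)
n,l,st,ce=cv2.connectedComponentsWithStats(m.astype(np.uint8))
for i in range(1,n):
    if st[i,4]>300: print(st[i],cv2.minAreaRect(P[l==i][:,:2].astype(np.float32)))
m=(P[...,2]>68)&(P[...,2]<71.5)&(z>0)&(P[...,0]>565)
n,l,st,ce=cv2.connectedComponentsWithStats(m.astype(np.uint8))
for i in range(1,n):
    if st[i,4]>30: print("strip",st[i],cv2.minAreaRect(P[l==i][:,:2].astype(np.float32)))
```

```text
[463.57992317 -72.12375909 170.62524286] [ 3.14007423 -0.00436442 -3.12148508]
[ 228  305   56   33 1546] ((525.3075561523438, -70.16831970214844), (35.18590545654297, 25.24723243713379), 89.08926391601562)
```

View pics/wrist.png

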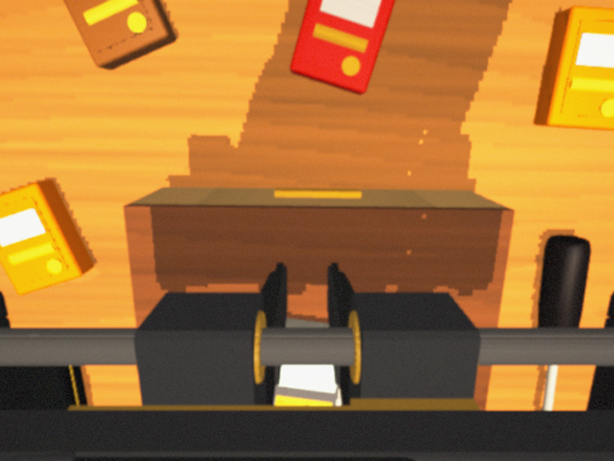

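The wrist image shows the fingers behind the movement and roughly centred on it, at about (307,375). I'll lower them and start the push.

Call:
{"op": "jog_arm", "data": {
  "motion": [
    [0,0,0,0,0,15,18],
    [0,0,0,0,0,12.5,18],
    [0,0,0,0,0,0,18],
    [0,0,0,-10,0,0,18],
    [0,0,0,-10,0,0,18],
    [0,0,0,-8,0,0,18],
    [0,0,0,-8,0,0,18],
    [0,0,0,-8,0,0,18],
    [0,0,0,-8,0,0,18],
    [0,0,0,-8,0,0,18]
  ]
}}

```text
t: 4.35
eef_pos: [524.8, -71.0, 144.7]
tcp_rot: [3.141, -0.0, -3.121]
ft_force: [-4.0, 0.1, 2.9]
opening: 0.189
grip_force: 1.7
```

Run:
```python
from h import *
s=env.state();print(s["eef_pos"],s["ft_force"],s["opening"])
c=env.read_camera("scene");save(c,"scene2.png",(120,120,320,320),3)
```

```text
[524.759858   -70.99492423 144.71546857] [-3.99064805  0.14508137  2.91126653] 0.1891638063235673
```

View pics/scene2.png

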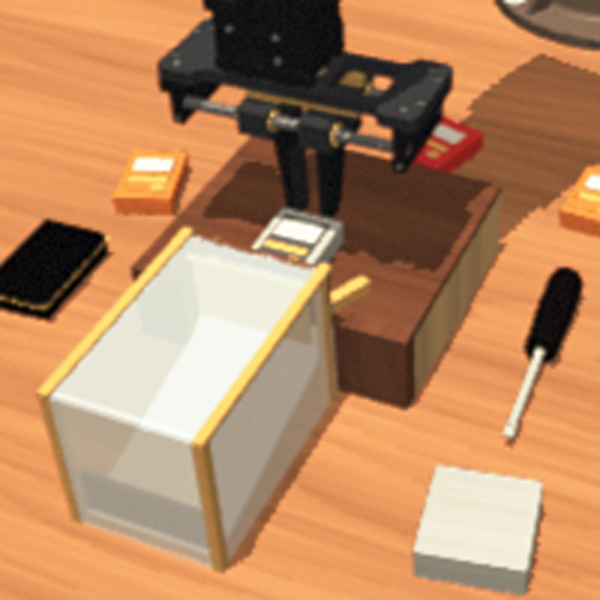

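The picture shows the movement squared up against both fingers, in line with the mouth and between the guide strips. I'll push on slowly.

Call:
{"op": "jog_arm", "data": {
  "motion": [
    [0,0,0,-7,0,1,18],
    [0,0,0,-7,0,1,18],
    [0,0,0,-7,0,0.5,18],
    [0,0,0,-7,0,0,18],
    [0,0,0,-7,0,0,18],
    [0,0,0,-7,0,0,18],
    [0,0,0,-7,0,0,18],
    [0,0,0,-6,0,0,18]
  ]
}}

```text
t: 5.4
eef_pos: [580.2, -70.0, 142.3]
tcp_rot: [-3.141, 0.001, -3.121]
ft_force: [0.1, -0.4, 0.5]
opening: 0.19
grip_force: 0.0
```

Run:
```python
from h import *
s=env.state();print(s["eef_pos"],s["ft_force"],s["opening"])
c=env.read_camera("scene");save(c,"scene3.png",(120,120,320,320),3)
```

```text
[580.17658454 -69.96365317 142.30720595] [ 0.12066648 -0.35874999  0.54668126] 0.19017953447094696
```

View pics/scene3.png

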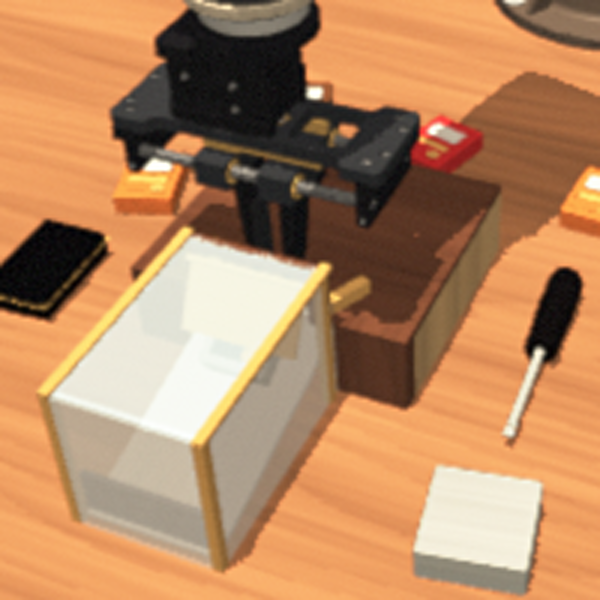

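The movement is under the partly opened flap and no longer pressing on the fingers. I'll push on gently to the face.

Call:
{"op": "jog_arm", "data": {
  "motion": [
    [0,0,0,-5,0,0,18],
    [0,0,0,-5,0,0,18],
    [0,0,0,-4,0,0,18],
    [0,0,0,-3,0,0,18],
    [0,0,0,0,0,0,18],
    [0,0,0,0,0,0,18]
  ]
}}

```text
t: 6.2
eef_pos: [596.2, -69.5, 142.2]
tcp_rot: [3.141, -0.0, -3.121]
ft_force: [-0.3, 0.8, -0.2]
opening: 0.188
grip_force: 0.0
```

Run:
```python
from h import *
s=env.state();print(s["eef_pos"],s["ft_force"],s["opening"])
c=env.read_camera("scene");save(c,"scene4.png",(120,120,320,320),3)
```

```text
[596.1570357  -69.54358283 142.17961406] [-0.26997725  0.76051146 -0.2321974 ] 0.18789896886907986
```

View pics/scene4.png

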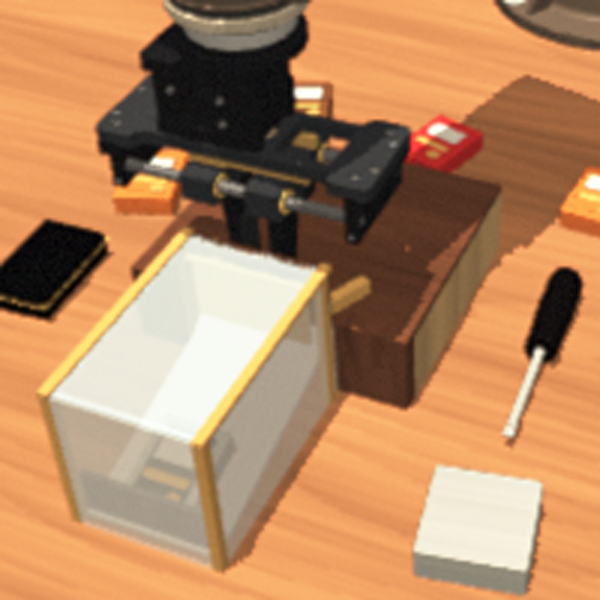

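The movement is now at the end wall, at about (165,470) in the crop, and the flap looks shut. I'll back off, lift, and check from the top camera.

Call:
{"op": "jog_arm", "data": {
  "motion": [
    [0,0,0,20,0,0,18],
    [0,0,0,30,0,0,18],
    [0,0,0,30,0,-30,18],
    [0,0,0,30,0,-40,18],
    [0,0,0,0,0,-40,18],
    [0,0,0,0,50,-40,18],
    [0,0,0,0,50,0,18],
    [0,0,0,0,50,0,18],
    [0,0,0,0,50,0,18],
    [0,0,0,0,0,0,18]
  ]
}}

```text
t: 7.5
eef_pos: [481.7, 129.4, 291.3]
tcp_rot: [3.141, 0.0, -3.118]
ft_force: [0.4, -0.3, 0.2]
opening: 0.191
grip_force: 0.0
```

Run:
```python
from h import *
c=env.read_camera("top");save(c,"top2.png",(230,90,360,250),3.7)
for r in env.recognise("top","movement")[:5]: print(r["score"],r["location"],px2w(c,*r["location"],z=25))
```

```text
0.94 [287.8, 275.0] [345.17935908 -58.47754211  25.        ]
0.88 [362.0, 231.4] [ 460.35015946 -248.2216524    25.        ]
0.87 [339.9, 283.5] [ 326.94622638 -191.28556784   25.        ]
0.46 [365.2, 183.0] [ 586.56912416 -257.27606761   25.        ]
0.45 [237.3, 261.2] [376.97245398  71.20930717  25.        ]
```

View pics/top2.png

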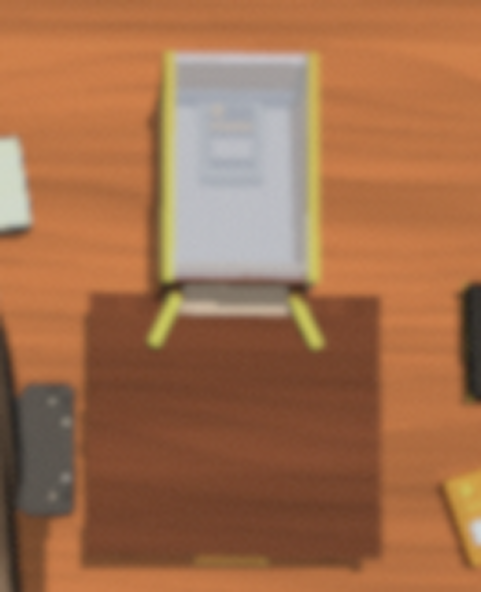

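The movement lies against the end wall, at about (232,142) in the crop. The flap is shut and the bystanders haven't moved.

```bash
python3 -c "
from cell import env
print(env.job_done())"
```

```text
the job is handed in; nothing more can be done
None
```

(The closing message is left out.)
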